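# Unclip the filter cartridge and clip it into the wash block

### The arm

A 7-joint arm with a two-finger parallel gripper is mounted at the origin on the work surface. World frame = base frame: x ahead of the robot, y to its left, z up, the work surface at z = 0. Lengths are in m, angles in rad, forces in N, time in s.
With the tool pointing down it reaches from about 0.425 to 0.95 m from the base axis. Payload 4.7 kg.
Tool frame: the origin (TCP) lies between the finger pads; the fingertips stand 8 mm ahead of it and the grasp point (between the pads) lies 11 mm behind it; z points along the fingers, y is the direction in which the jaws open and shut (so a half turn about z gives the same grasp; the last joint's range is limited). The gripper opens to 87 mm and grips with 3 to 60 N. Pads are 19 mm wide; open, the fingers measure 117 mm over their backs; the gripper's body (75 mm by 190 mm) begins 51 mm behind the grasp point.
Start: joints at [1.196, 0.469, -0.049, 1.532, 0.024, 1.141, -0.082], TCP at [0.229, -0.635, 0.231] pointing down, gripper open.
Joint ranges: [-2.59, 2.59], [-0.33, 1.99], [-1.39, 1.29], [0.1, 2.45], [-1.04, 4.18], [0.21, 1.99], [-2.66, 2.66]. Speed limits (rad/s): [2.57, 2.57, 3.14, 3.14, 3.14, 3.14, 3.14].

### API

Orientations are given as a unit quaternion [x, y, z, w].
In Python, from bench import arm gives the robot as it stands. The module is installed in compiled form; this text tells all that it offers.
- The arm moves only by the tool send_rows, never from a script. Its argument "series" is a list that holds one entry, the list of rows, each a list of 7 numbers: the shift along the tool's x, y, z in m, then the turn, a rotation vector about the tool's x, y, z in rad, then the closure, from -1 (fully open) to 1 (shut), so that 0 is half open. A call has exactly 10 rows; each row is the pose to reach, as a shift and turn from the pose measured when the call began, along the tool's axes at that moment; what a row does not reach only later rows make up. A row lasts 1/12 s, in which the tool goes at most 41.7 mm and 7.16 degrees, less where a joint would pass 70% of its speed; a pose out of reach is approached as far as the arm can. A call with a gripper value outside its range is refused whole. The fingers move at their own pace and stop on an object; "grip_force" is the grip in N (left out, the last holds). Time passes only in rows, so rows that repeat a pose let the fingers close, or fill a call up. It gives the time, the measured TCP pose, the force and the opening at its end, in the units of the state.
- arm.get_state(): the state, without advancing time (a new reading comes with each control period).
- arm.read_camera(name): name is "scene" or "top" or "wrist"; returns the picture (420x560x3 uint8, red, green, blue); there is no depth.
- arm.camera_info(name): a dict with "fx", "fy", "cx", "cy" (pixels), "k1" (the pictures are not rectified: a ray, as slopes to the right and down, at radius r is drawn at 1 + k1 r^2 times it, then the intrinsics apply), "rvec" (rotation vector, rad) and "tvec" (3), from world to camera coordinates, as OpenCV has them. Camera axes: x right, y down, z forward; pixel columns grow to the right and rows downward; lengths in m; the calibration is good to about 2 mm. A picture is of the moment at which its call begins: read the wrist's pose just before it. camera_info takes no time and is no camera call; for the wrist camera it gives the pose at the moment of the call.
- arm.hand_in(): hands the job in, once; it reports no verdict.
The state is a dict: "time_s": time; "qpos": joint angles; "qvel": joint speeds; "tau": joint torques, N m; "ee_pos": TCP position; "tool_rot": TCP orientation; "contact_force": force on the tool from outside, world axes, zero at the start; "torque": the same for the moment, N m; "finger_gap": finger opening in m.
Only numpy, scipy, OpenCV 4.12 (cv2) and the standard library are available. Lean on these libraries where they do the work, as an engineer would, in place of code of your own. Each camera call takes 0.05 s, during which the arm holds its last target. There are 200 camera calls.

### The job

Take the filter cartridge off the pump block: squeeze its side release button fully in and keep it in while you pull the cartridge straight up and clear. Then plug it into the open port of the longer wash block, its button over the block's windowed end, pressed fully down onto the port's height-set sleeve until the clip catches with the button sprung back out, and let go. The clip and the ports are plastic: never load the cartridge against the pump block with more than 40 N in all, nor against the wash block with more than 35 N, and leave the other things on the bench where they are.

Things in the scene. Friction and masses are not known exactly. Their poses are not given: they have to be found in the camera images.
- cartridge_mid (a point): Centre of the grip body of the filter cartridge, an upright grey plastic block 36 (x) x 26 (y) x 62 (z) mm, 0.1 to 0.2 kg, a steel cap 18 mm across and 10 mm high on its top. z up; x points to the side with the release button. Starts clipped in pump_block. Pinch it across x: one finger on the button, the other on the plain opposite face (43 mm apart, 37 mm with the button in).
- cartridge: The same cartridge and axes; origin at its flat shoulder, 31 mm below cartridge_mid. From it hang a plug 34 mm long (x -13.8 to +2, y +-9 mm; its lowest 9 mm taper in by 3 mm a side) with two flanks 25 mm long out to x = 9.8 mm and, between them, moved by the button, the clip's arm (21 mm long) with a barb out to x = 15 mm, its flat upper face 9.6 mm below the shoulder.
- button_face (a point): Centre of the outer face of the release button on the +x side of the cartridge, 4 mm above cartridge_mid and 25 mm out along x (19 mm when pressed); button 18 mm wide, 30 mm high. Axes as those of the cartridge.
- release (a joint): Travel of the release button in metres: 0 out (the clip holds), 0.006 fully in. Spring 4 N at 0, 8 N at 0.006, plus some friction of the clip. The barb clears the port's lip from about 0.005 on; squeezing with about 20 to 35 N keeps it fully in.
- pump_block_mouth (a point): Port of the short block, at its top face. A seated cartridge has the middle of its shoulder here and the same axes: z up, x to the block's windowed end. The port is a rectangular hole 38 mm deep, x -15 to +11 mm, 20.4 mm wide in y (about 1.2 mm play). Its wall at +x is a lip 9 mm thick, under which the barb catches, with an open window below.
- wash_block_mouth (a point): The point at the open port of the longer block, at the block's top face, axes as at the other. The port, else the same, is a white sleeve (40 x 32 mm) clamped at an unmeasured height, its rim 0 to 18 mm above this point: press down by feel until the shoulder stops on the rim, then let the button out; or push on the top with the button out until the barb snaps in (about 17 N).
- sleeve_bar (a joint): How far the spring bar at the bottom of the wash port is pushed in, m: 0 with the port empty or the cartridge more than 4 mm from home, 0.002 to 0.0045 with the cartridge home and clipped.
- pump_block: White block 56 x 54 mm, 50 mm high, fixed; the cartridge starts in it. Origin on the bench 50 mm below pump_block_mouth, same axes. In each port's floor a spring bar meets the flanks when the shoulder is 4 mm from home (3 N, 4.5 N when home), so an unclipped cartridge lifts by about 4 mm.
- wash_block: White block 118 x 54 mm, 50 mm high, fixed. Origin on the bench 50 mm below wash_block_mouth, same axes. It reaches 92 mm from there towards -x, where its second port is shut by a grey disc 38 mm across and 5 mm high, 62 mm from the open one.
- wrench: steel wrench 150 mm long lying between the blocks; bystander; origin at its underside
- collar: steel collar 36 mm across, 12 mm high; bystander; origin at its underside
- vial_a: amber vial 24 mm across, 45 mm high; bystander; origin at its underside
- vial_b: amber vial 24 mm across, 45 mm high; bystander; origin at its underside
- beaker: glass beaker 72 mm across, 90 mm high; bystander; origin at its underside
- reagent: amber bottle 76 mm across, 150 mm high; bystander; origin at its underside
- jar: white jar 70 mm across, 80 mm high; bystander; origin at its underside
Mind the look-alikes: they are no part of the job. Leave any orange look-alike of the cartridge alone.

How it is judged:
On the way, in this order (a step that is already met when the one before it is completed fails the run):
1. the release button is held in while the cartridge is still in the pump block (value of joint release above 0.004 m and z of cartridge_mid in the frame of pump_block_mouth below 0.04 m and horizontal distance between cartridge_mid and pump_block_mouth below 0.006 m), for 0.1 s.
2. the cartridge is pulled clear of the pump block (z of cartridge_mid in the frame of pump_block_mouth above 0.066 m), for 0.1 s.
At the end, for the whole second after the job is handed in: The cartridge is home in the wash block: spring bar of its port pushed in by over 1.5 mm, centre within 5 mm of the port axis sideways, upright within 0.12 rad, button on the window (+x) side and sprung back out (release below 1 mm: the clip has caught), at rest and let go (value of joint sleeve_bar above 0.0015 m and horizontal distance between cartridge_mid and wash_block_mouth below 0.005 m and angle between the z axis of cartridge_mid and the z axis of wash_block_mouth, either way round below 0.12 rad and x of button_face in the frame of wash_block_mouth above 0.018 m and value of joint release below 0.001 m and linear speed of cartridge below 0.01 m/s); the robot touches nothing.
It fails at once if cartridge and pump block loaded against each other with over 40 N (all contacts added up) (contact force between cartridge and pump_block above 40 N).
It fails at once if cartridge and wash block loaded against each other with over 35 N (all contacts added up) (contact force between cartridge and wash_block above 35 N).
It fails at once if another thing on the bench was pushed more than 25 mm (distance of any of wrench, collar, vial_a, vial_b, beaker, reagent, jar from where it was at the start of the episode above 0.025 m).
It also fails if it takes over 51 s, if anything falls off the work surface, if the arm or the gripper's body presses on something with over 40 N, if the wrist force passes 120 N, or if a joint passes its speed limit or range.

## Working session

There is one attempt and no reset: what is moved stays moved. The work goes in short steps, Python scripts to look and compute and a tool call to move; the robot and the scene stay as the last step left them, time stands still between calls to the robot, and variables do not carry over. Pictures are saved under pics/ and viewed, about 8 in all and at most 12, crops included, and the job is handed in when it is done.

Besides the shell and the picture viewer there is one more tool, called after "Emit:" as name(argument=value, ...) on one line, values as JSON. send_rows: Moves the arm, as the interface text tells. Its arguments: {"type":"object","properties":{"series":{"type":"array","items":{"type":"array","items":{"type":"array","items":{"type":"number"}}}},"grip_force":{"type":"number"}},"required":["series"]}

```bash
mkdir -p pics; cat > h.py <<'E'
import numpy as np, cv2
from scipy.spatial.transform import Rotation as R
from bench import arm
def cam(n):
    i=arm.camera_info(n); return i
def ray(i,u,v):
    x=(u-i['cx'])/i['fx']; y=(v-i['cy'])/i['fy']; rd=np.hypot(x,y); r=rd
    for _ in range(20): r=rd/(1+i['k1']*r*r)
    s=r/rd if rd>0 else 1
    M=R.from_rotvec(np.ravel(i['rvec'])).as_matrix(); t=np.ravel(i['tvec'])
    return -M.T@t, M.T@np.array([x*s,y*s,1])
def onz(i,u,v,z):
    c,d=ray(i,u,v); return c+d*(z-c[2])/d[2]
def proj(i,P):
    M=R.from_rotvec(np.ravel(i['rvec'])).as_matrix(); p=M@np.asarray(P,float)+np.ravel(i['tvec'])
    x,y=p[:2]/p[2]; k=1+i['k1']*(x*x+y*y); return i['fx']*x*k+i['cx'],i['fy']*y*k+i['cy']
def snap(n,f):
    i=arm.camera_info(n); im=arm.read_camera(n); cv2.imwrite('pics/'+f,im[:,:,::-1]); np.save('pics/'+f+'.npy',im); return i,im
E
python3 - <<'E'
from h import *
for n in ('scene','top'):
    i,im=snap(n,n+'0.png'); c,d=ray(i,280,210); print(n,i['fx'],i['k1'],c,d)
s=arm.get_state(); print(s['ee_pos'],s['tool_rot'],s['finger_gap'],s['time_s'])
E
```

```text
scene 451.1833326082946 -0.08948164605369736 [ 1.10579531 -0.40275521  1.1312625 ] [-0.46074208  0.30389759 -0.83388985]
top 512.2943965893779 -0.05953133417126598 [ 0.36288014 -0.00172406  1.48307444] [ 0.11419688  0.01249805 -0.99345363]
[ 0.22861208 -0.63454212  0.2295995 ] [ 9.85085214e-01  1.72064920e-01 -1.94104065e-04 -8.63963678e-04] 0.0869019519746699 0.1
```

View pics/top0.png

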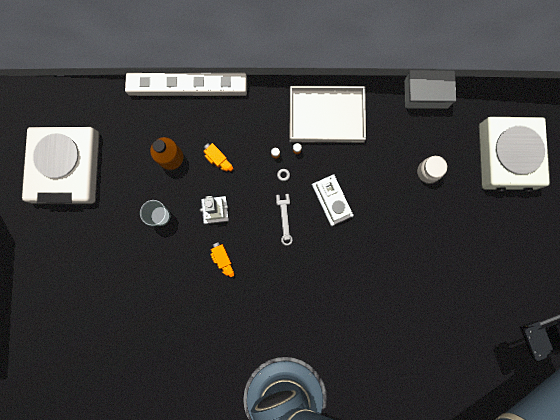

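View pics/scene0.png

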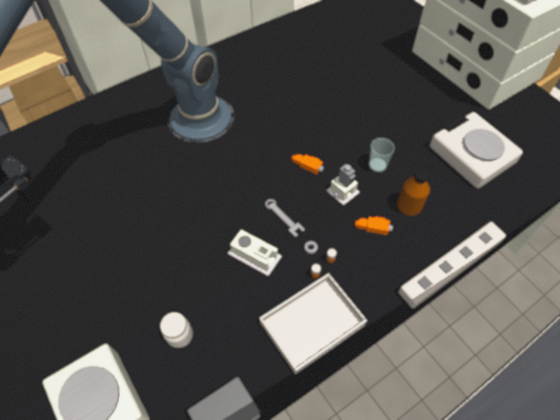

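The top view shows the following:
- Pump block with the grey cartridge at about (214,208).
- Wash block at (333,200), with its disc at (338,207) and the open sleeve at (329,187).
- Orange look-alikes at (218,156) and (222,260).
- Wrench at (285,220).

Candidates for the cartridge are the grey upright one (214,208) and the two orange ones lying down. I choose the grey one and check it in a close crop.

```bash
python3 - <<'E'
from h import *
t=np.load('pics/top0.png.npy'); s=np.load('pics/scene0.png.npy')
c=lambda im,u,v:cv2.resize(im[v-25:v+25,u-33:u+33],(396,300),interpolation=cv2.INTER_CUBIC)
o=np.vstack([np.hstack([c(t,214,208),c(t,333,200)]),np.hstack([c(s,345,182),c(s,255,250)])])
cv2.imwrite('pics/crop1.png',o[:,:,::-1])
i=arm.camera_info('top')
for n,u,v,z in [('blockpump',214,208,.05),('cap',209,203,.122),('disc',338,207,.055),('sleeve',329,187,.06)]: print(n,onz(i,u,v,z))
E
```

```text
blockpump [0.53230863 0.20263307 0.05      ]
cap [0.53724021 0.20613525 0.122     ]
disc [ 0.53635142 -0.14657431  0.055     ]
sleeve [ 0.59226625 -0.1211782   0.06      ]
```

View pics/crop1.png

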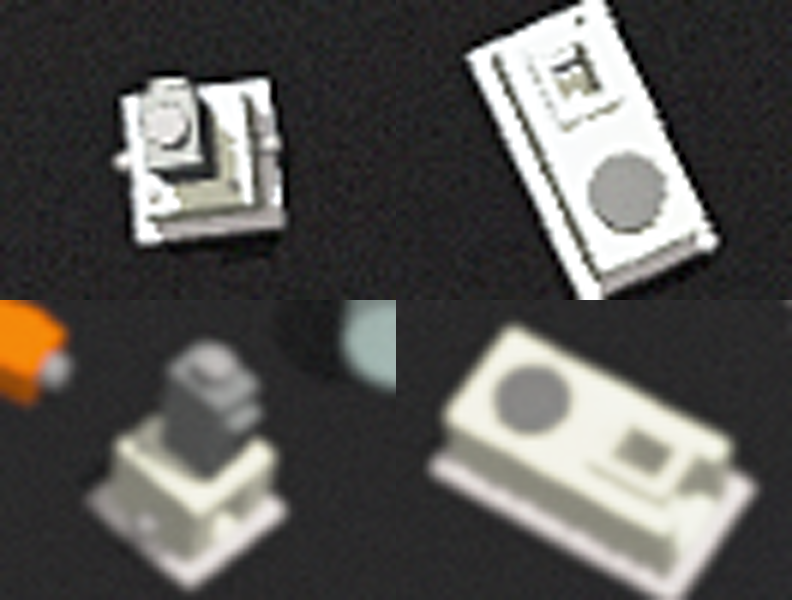

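The crop confirms it: the grey cartridge stands upright in the short block, with its button towards world +x (yaw about 6°). The wash block's open port points to its window end, yaw about 24°. Next, a helper that works out the moves.

```bash
cat >> h.py <<'E'
def go(p,yaw,s=None):
    "shift & turn in tool axes to put TCP at p, tool down, tool y at world yaw (deg)"
    s=s or arm.get_state(); T=R.from_quat(s['tool_rot']); a=np.radians(yaw); y=np.array([np.cos(a),np.sin(a),0]); z=np.array([0,0,-1.]); x=np.cross(y,z)
    G=R.from_matrix(np.c_[x,y,z]); print('shift',np.round(T.inv().apply(np.array(p)-s['ee_pos']),4),'turn',np.round((T.inv()*G).as_rotvec(),4))
def st():
    s=arm.get_state(); T=R.from_quat(s['tool_rot']).as_matrix()
    print('t',round(s['time_s'],2),'pos',np.round(s['ee_pos'],4),'yaw',round(np.degrees(np.arctan2(T[1,1],T[0,1])),2),'tz',np.round(T[:,2],4),'F',np.round(s['contact_force'],1),'gap',round(s['finger_gap'],4))
E
python3 - <<'E'
from h import *
st(); go((.5,-.27,.28),-32)
E
```

```text
t 0.1 pos [ 0.2286 -0.6345  0.2296] yaw -70.18 tz [-7.0e-04  1.6e-03 -1.0e+00] F [ 0.1 -0.5 -0.6] gap 0.0869
shift [ 0.3789 -0.251  -0.05  ] turn [-1.700e-03 -5.000e-04 -6.664e-01]
```

Emit:
send_rows(series=[[[0.03, -0.02, -0.01, 0, 0, -0.06, -1], [0.07, -0.045, -0.02, 0, 0, -0.13, -1], [0.11, -0.07, -0.03, 0, 0, -0.2, -1], [0.145, -0.095, -0.04, 0, 0, -0.27, -1], [0.18, -0.12, -0.05, 0, 0, -0.34, -1], [0.215, -0.145, -0.05, 0, 0, -0.41, -1], [0.25, -0.17, -0.05, 0, 0, -0.48, -1], [0.285, -0.19, -0.05, 0, 0, -0.54, -1], [0.315, -0.21, -0.05, 0, 0, -0.6, -1], [0.345, -0.23, -0.05, 0, 0, -0.66, -1]]], grip_force=30)

```text
time_s: 0.93
ee_pos: [0.4713, -0.3057, 0.2799]
tool_rot: [0.876, 0.483, -0.0, -0.001]
contact_force: [0.9, -0.7, -0.2]
finger_gap: 0.0869
```

```bash
python3 - <<'E'
from h import *
st(); go((.592,-.121,.29),24.4)
E
```

```text
t 0.93 pos [ 0.4713 -0.3057  0.2799] yaw -32.21 tz [-9.0e-04  1.5e-03 -1.0e+00] F [ 0.9 -0.7 -0.2] gap 0.0869
shift [ 0.2206  0.0037 -0.01  ] turn [-0.0011 -0.0015 -0.9881]
```

Emit:
send_rows(series=[[[0.02, 0, 0, 0, 0, -0.1, -1], [0.05, 0, -0.01, 0, 0, -0.2, -1], [0.08, 0, -0.01, 0, 0, -0.3, -1], [0.11, 0, -0.01, 0, 0, -0.41, -1], [0.14, 0, -0.01, 0, 0, -0.52, -1], [0.17, 0, -0.01, 0, 0, -0.63, -1], [0.19, 0, -0.01, 0, 0, -0.74, -1], [0.21, 0, -0.01, 0, 0, -0.85, -1], [0.22, 0.004, -0.01, 0, 0, -0.95, -1], [0.22, 0.004, -0.01, 0, 0, -0.988, -1]]])

```text
time_s: 1.77
ee_pos: [0.5931, -0.1185, 0.2895]
tool_rot: [0.538, 0.843, 0.001, -0.001]
contact_force: [-0.1, 0.0, 0.9]
finger_gap: 0.0872
```

```bash
python3 - <<'E'
from h import *
i,im=snap('wrist','w1.png'); st(); c,d=ray(i,280,210); print(c,d,i['fx'],i['k1'])
go((.536,.207,.29),6)
E
```

```text
t 1.82 pos [ 0.5923 -0.1201  0.2894] yaw 24.75 tz [-0.0018  0.0027 -1.    ] F [ 0.3 -1.1  0.5] gap 0.087
[ 0.55809837 -0.04408574  0.44393932] [ 0.12721447 -0.26591072 -0.95557913] 329.1520192671896 -0.02837759840562619
shift [0.3206 0.0857 0.0004] turn [-0.001  -0.0031  0.3272]
```

View pics/w1.png

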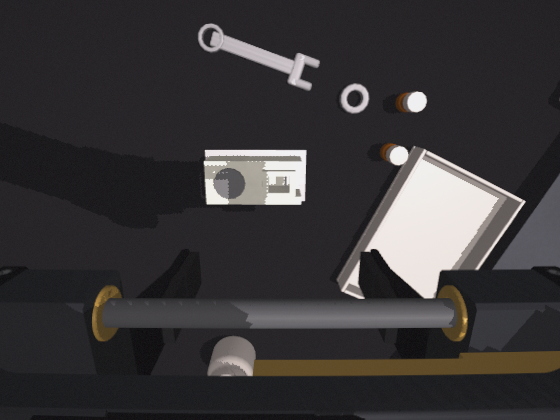

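The wrist view shows the wash block at (255,178), the disc at (229,184) and the sleeve hole at (280,183). The edges are level in the image, so the yaw is about 24.7°. I move above the pump block and look there too.

Emit:
send_rows(series=[[[0.02, 0.005, 0, 0, 0, 0.03, -1], [0.055, 0.015, 0, 0, 0, 0.07, -1], [0.09, 0.025, 0, 0, 0, 0.11, -1], [0.13, 0.035, 0, 0, 0, 0.15, -1], [0.17, 0.045, 0, 0, 0, 0.19, -1], [0.21, 0.055, 0, 0, 0, 0.23, -1], [0.25, 0.065, 0, 0, 0, 0.26, -1], [0.28, 0.075, 0, 0, 0, 0.29, -1], [0.31, 0.083, 0, 0, 0, 0.31, -1], [0.32, 0.086, 0, 0, 0, 0.327, -1]]])

```text
time_s: 2.65
ee_pos: [0.5342, 0.2119, 0.2905]
tool_rot: [0.667, 0.745, 0.001, -0.003]
contact_force: [-0.8, 0.7, 0.1]
finger_gap: 0.087
```

```bash
python3 - <<'E'
from h import *
import pickle
i,im=snap('wrist','w2.png'); st(); pickle.dump(i,open('w2.pkl','wb'))
u,v=map(int,proj(i,(.536,.207,.08))); print(u,v)
a=np.load('pics/w1.png.npy')[140:215,195:315]; b=im[max(v-50,0):v+50,max(u-80,0):u+80]
print(max(v-50,0),max(u-80,0))
o=np.vstack([cv2.resize(a,(480,300),interpolation=cv2.INTER_CUBIC),cv2.resize(b,(480,300),interpolation=cv2.INTER_CUBIC)])
cv2.imwrite('pics/crop2.png',o[:,:,::-1])
E
```

```text
t 2.7 pos [0.5342 0.2122 0.2905] yaw 6.32 tz [-0.0025  0.0056 -1.    ] F [1.  1.6 0. ] gap 0.0873
280 189
139 200
```

View pics/crop2.png

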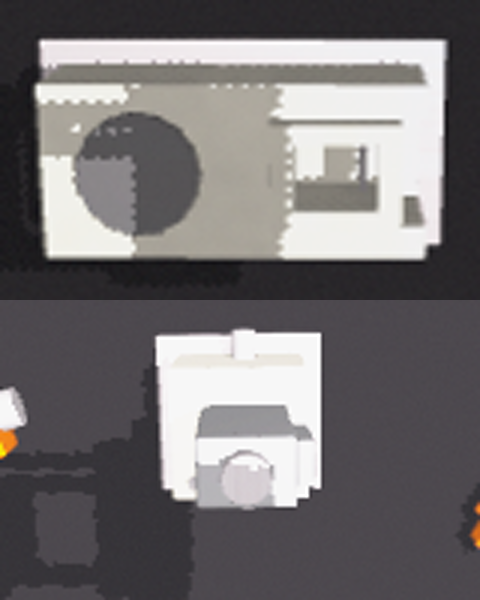

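```bash
python3 - <<'E'
from h import *
import pickle
i2=pickle.load(open('w2.pkl','rb'))
# rebuild w1 camera: same hand-eye; pose of w1
s2=arm.get_state(); M2=R.from_rotvec(np.ravel(i2['rvec'])); t2=np.ravel(i2['tvec'])
T2=R.from_quat(s2['tool_rot']); p2=s2['ee_pos']
# w1 tool pose from yaw/tz print
a=np.radians(24.75); z=np.array([-.0018,.0027,-1]);z/=np.linalg.norm(z); y=np.array([np.cos(a),np.sin(a),0]); y-=z*(y@z); y/=np.linalg.norm(y); T1=R.from_matrix(np.c_[np.cross(y,z),y,z]); p1=np.array([.5923,-.1201,.2894])
Mt=M2*T2; off=M2.apply(p2)+t2   # tool->cam
M1=Mt*T1.inv(); i1=dict(i2); i1['rvec']=M1.as_rotvec(); i1['tvec']=off-M1.apply(p1); pickle.dump(i1,open('w1.pkl','wb'))
print('cam1',ray(i1,280,210))
w=lambda x,y,z:onz(i1,195+x/4,140+y/4,z)
d=w(137,173.5,.055); print('disc',d)
def yw(a,b): return np.degrees(np.arctan2(*(b-a)[1::-1]))
print('wash yaw',yw(w(46,258,.05),w(428,258,.05)),yw(w(40,84,.05),w(424,84,.05)),yw(w(40,40,.005),w(446,40,.005)))
e=R.from_euler('z',24.7,degrees=True)
print('mouth from disc',d+e.apply([.062,0,0]))
for z in(.05,.059,.068):
  h=w(336,178,z); print('hole',z,h+e.apply([.002,0,0]),'size',np.linalg.norm(w(294,180,z)-w(378,180,z)),np.linalg.norm(w(336,145,z)-w(336,212,z)))
print('top face ends',[np.round(e.inv().apply(w(x,258,.05)-d),4) for x in(46,428)],np.round(e.inv().apply(w(40,84,.05)-d),4))
q=lambda x,y,z:onz(i2,200+x/3,139+(y-300)/3,z)
print('cap',q(246,478,.122)); print('pump yaw',yw(q(156,337,.005),q(321,333,.005)),yw(q(195,507,.112),q(298,503,.112)), yw(q(321,488,.005),q(321,333,.005))-90)
print('body L/R at top',q(195,490,.112),q(300,490,.112),'block Lfront',q(160,366,.05),q(305,366,.05))
it=arm.camera_info('top')
print('top cap',onz(it,214-33+168/6,208-25+125/6,.122),'disc',onz(it,333-33+(628-396)/6,200-25+192/6,.055))
st()
E
```

```text
cam1 (array([ 0.55790538, -0.04558715,  0.44378776]), array([ 0.12540057, -0.26729366, -0.95543304]))
disc [ 0.53922292 -0.14939172  0.055     ]
wash yaw 24.685655480245035 24.651040618130683 24.647759963244297
mouth from disc [ 0.59555043 -0.12348396  0.055     ]
hole 0.05 [ 0.59664379 -0.12578743  0.05      ] size 0.02568985597068312 0.02094236910454806
hole 0.059 [ 0.59579995 -0.12393536  0.059     ] size 0.0251027155730714 0.020463732286303275
hole 0.068 [ 0.59495611 -0.12208329  0.068     ] size 0.02451557517545978 0.01998509546805857
top face ends [array([-0.0304, -0.028 , -0.005 ]), array([ 0.0887, -0.028 , -0.005 ])] [-0.0287  0.0263 -0.005 ]
cap [0.53718358 0.20762028 0.122     ]
pump yaw 7.646818239523787 8.603274284067659 7.663986693137375
body L/R at top [0.52027574 0.19869136 0.112     ] [0.55683163 0.20271578 0.112     ] block Lfront [0.50041542 0.23084565 0.05      ] [0.55810623 0.23718243 0.05      ]
top cap [0.53498541 0.20608119 0.122     ] disc [ 0.53636097 -0.14844785  0.055     ]
t 2.7 pos [0.5342 0.2122 0.2905] yaw 6.32 tz [-0.0025  0.0056 -1.    ] F [1.  1.6 0. ] gap 0.0873
```

```bash
python3 - <<'E'
from h import *
go((.5374,.2076,.15),7.7)
E
```

```text
shift [-0.0057  0.0029  0.1404] turn [-0.0018 -0.0058 -0.0241]
```

Emit:
send_rows(series=[[[-0.002, 0.001, 0.015, 0, 0, -0.01, -1], [-0.0057, 0.0029, 0.03, -0.0018, -0.0058, -0.024, -1], [-0.0057, 0.0029, 0.05, -0.0018, -0.0058, -0.024, -1], [-0.0057, 0.0029, 0.075, -0.0018, -0.0058, -0.024, -1], [-0.0057, 0.0029, 0.1, -0.0018, -0.0058, -0.024, -1], [-0.0057, 0.0029, 0.12, -0.0018, -0.0058, -0.024, -1], [-0.0057, 0.0029, 0.135, -0.0018, -0.0058, -0.024, -1], [-0.0057, 0.0029, 0.14, -0.0018, -0.0058, -0.024, -1], [-0.0057, 0.0029, 0.14, -0.0018, -0.0058, -0.024, -1], [-0.0057, 0.0029, 0.14, -0.0018, -0.0058, -0.024, -1]]])

```text
time_s: 3.53
ee_pos: [0.538, 0.207, 0.1509]
tool_rot: [0.659, 0.753, 0.0, 0.0]
contact_force: [0.4, 0.6, 0.6]
finger_gap: 0.0874
```

```bash
python3 - <<'E'
from h import *
st(); go((.5374,.2076,.074),7.7); i,im=snap('wrist','w3.png')
for P in [(.5372,.2076,.122),(.5372,.2076,.081)]: print(proj(i,P))
E
```

```text
t 3.53 pos [0.538  0.207  0.1509] yaw 7.62 tz [ 5.e-04 -0.e+00 -1.e+00] F [0.4 0.6 0.6] gap 0.0874
shift [ 0.0007 -0.0005  0.0769] turn [ 0.0005  0.0001 -0.0015]
(np.float64(278.17817495510377), np.float64(249.32692064411853))
(np.float64(278.29422959707097), np.float64(226.00108743277931))
```

View pics/w3.png

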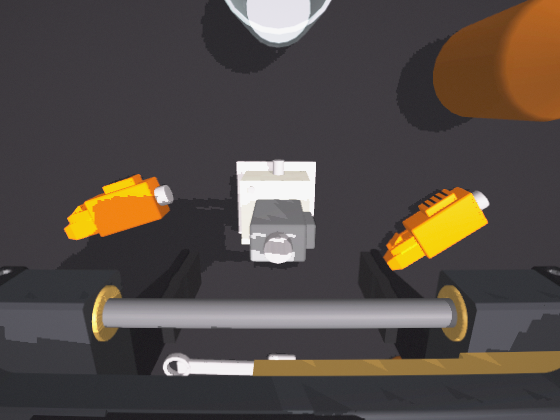

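The cap shows at (279,247) against a predicted (278,249), about 1 mm agreement. The cartridge stands between the fingers with its button to the right. I descend.

Emit:
send_rows(series=[[[0.0, 0, 0.012, 0, 0, 0, -1], [0.0007, 0, 0.027, 0, 0, 0, -1], [0.0007, 0, 0.042, 0, 0, 0, -1], [0.0007, 0, 0.055, 0, 0, 0, -1], [0.0007, 0, 0.066, 0, 0, 0, -1], [0.0007, 0, 0.074, 0, 0, 0, -1], [0.0007, 0, 0.077, 0, 0, 0, -1], [0.0007, 0, 0.077, 0, 0, 0, -1], [0.0007, 0, 0.077, 0, 0, 0, -1], [0.0007, 0, 0.077, 0, 0, 0, -1]]])

```text
time_s: 4.42
ee_pos: [0.5388, 0.2085, 0.0751]
tool_rot: [0.658, 0.753, 0.001, 0.001]
contact_force: [0.8, -1.2, -0.4]
finger_gap: 0.0872
```

Emit:
send_rows(series=[[[0, 0, 0, 0, 0, 0, -0.7], [0, 0, 0, 0, 0, 0, -0.4], [0, 0, 0, 0, 0, 0, -0.2], [0, 0, 0, 0, 0, 0, -0.05], [0, 0, 0, 0, 0, 0, 0], [0, 0, 0, 0, 0, 0, 0.05], [0, 0, 0, 0, 0, 0, 0.1], [0, 0, 0, 0, 0, 0, 0.15], [0, 0, 0, 0, 0, 0, 0.25], [0, 0, 0, 0, 0, 0, 0.4]]], grip_force=26)

```text
time_s: 5.25
ee_pos: [0.5381, 0.2085, 0.0751]
tool_rot: [0.658, 0.753, 0.001, 0.0]
contact_force: [-2.3, -0.2, 0.8]
finger_gap: 0.0365
```

```bash
python3 - <<'E'
from h import *
st(); print(np.round(arm.get_state()['torque'],2))
E
```

```text
t 5.25 pos [0.5381 0.2085 0.0751] yaw 7.64 tz [ 1.6e-03  6.0e-04 -1.0e+00] F [-2.3 -0.2  0.8] gap 0.0365
[-0.03  0.34 -0.01]
```

Gap is 36.5 mm, so the button is fully in, with a side force of only 2 N. I pull straight up.

Emit:
send_rows(series=[[[0, 0, 0, 0, 0, 0, 0.5], [0, 0, -0.002, 0, 0, 0, 0.5], [0, 0, -0.005, 0, 0, 0, 0.5], [0, 0, -0.009, 0, 0, 0, 0.5], [0, 0, -0.014, 0, 0, 0, 0.5], [0, 0, -0.02, 0, 0, 0, 0.5], [0, 0, -0.026, 0, 0, 0, 0.5], [0, 0, -0.032, 0, 0, 0, 0.5], [0, 0, -0.038, 0, 0, 0, 0.5], [0, 0, -0.044, 0, 0, 0, 0.5]]])

```text
time_s: 6.08
ee_pos: [0.5381, 0.2085, 0.1199]
tool_rot: [0.658, 0.753, 0.001, 0.001]
contact_force: [0.5, -0.2, -2.1]
finger_gap: 0.0361
```

Emit:
send_rows(series=[[[0, 0, -0.01, 0, 0, 0, 0.5], [0, 0, -0.02, 0, 0, 0, 0.5], [0, 0, -0.035, 0, 0, 0, 0.5], [0, 0, -0.05, 0, 0, 0, 0.5], [0, 0, -0.065, 0, 0, 0, 0.5], [0, 0, -0.08, 0, 0, 0, 0.5], [0, 0, -0.09, 0, 0, 0, 0.5], [0, 0, -0.1, 0, 0, 0, 0.5], [0, 0, -0.1, 0, 0, 0, 0.5], [0, 0, -0.1, 0, 0, 0, 0.5]]])

```text
time_s: 6.92
ee_pos: [0.5379, 0.2084, 0.2202]
tool_rot: [0.658, 0.753, 0.001, 0.001]
contact_force: [1.6, 0.2, -2.8]
finger_gap: 0.0363
```

```bash
python3 - <<'E'
from h import *
st(); i,im=snap('wrist','w4.png'); go((.5960,-.1236,.215),24.7)
cv2.imwrite('pics/w4c.png',cv2.resize(im[130:330,160:400],(720,600))[:,:,::-1])
E
```

```text
t 6.92 pos [0.5379 0.2084 0.2202] yaw 7.64 tz [ 2.6e-03  7.0e-04 -1.0e+00] F [ 1.6  0.2 -2.8] gap 0.0363
shift [-0.3366  0.0138  0.0045] turn [ 1.100e-03  2.000e-04 -2.977e-01]
```

View pics/w4c.png

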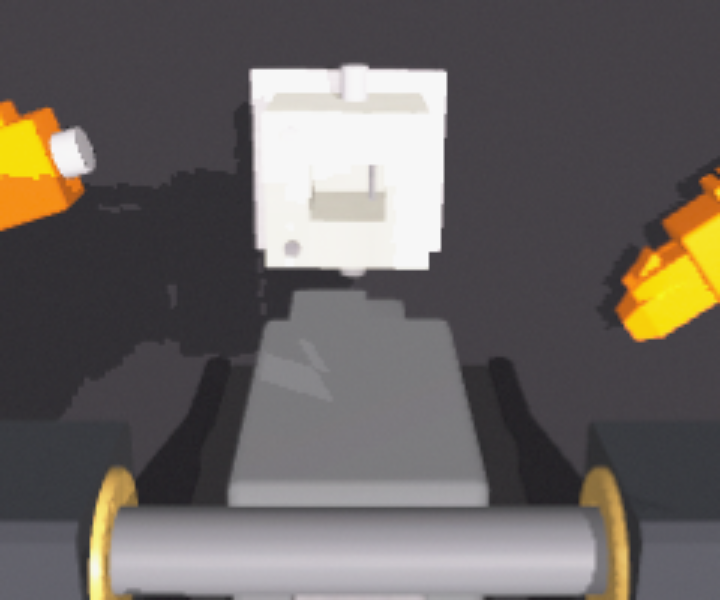

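```bash
python3 - <<'E'
from h import *
i=arm.camera_info('wrist'); s=arm.get_state()
q=lambda x,y,z:onz(i,160+x/3,130+y/3,z)
e=R.from_euler('z',7.65,degrees=True)
L=lambda P:np.round(e.inv().apply(P-s['ee_pos'])*1e3,2)
for n,P in [('holeL',q(309,205,.05)),('holeR',q(386,205,.05)),('holebot',q(347,221,.05)),('front',q(347,269,.05)),('back?',q(347,110,.05)),('left',q(265,268,.05)),('right',q(430,268,.05))]: print(n,L(P))
a=np.load('pics/w4.png.npy').astype(int)
print(a[180:206,276].sum(1)//3); print(a[200,258:295].sum(1)//3)
E
```

```text
holeL [ -16.31   -5.81 -169.46]
holeR [   9.83   -5.84 -169.46]
holebot [  -3.43  -11.48 -169.46]
front [  -3.5   -28.79 -169.46]
back? [  -3.28   26.63 -169.46]
left [ -31.9   -28.4  -169.46]
right [  25.26  -28.46 -169.46]
[247 247 247 247 247 247 247 247 241 241 241 241 241 234 197 198 198 198
 199 199 199 200 197 206 242 242]
[242 242 242 242 239 214 199 200 197 198 199 199 199 199 199 199 199 199
 199 198 198 198 198 198 197 198 198 197 197 199 221 241 241 241 247 247
 247]
```

Differential check: in the pump axes the TCP stood at (+1.2, +1.4) mm from the mouth. I carry the cartridge over the wash port and take the same view.

Emit:
send_rows(series=[[[-0.02, 0.001, 0, 0, 0, -0.02, 0.5], [-0.055, 0.003, 0, 0, 0, -0.05, 0.5], [-0.095, 0.005, 0, 0, 0, -0.09, 0.5], [-0.135, 0.007, 0, 0, 0, -0.13, 0.5], [-0.175, 0.008, 0, 0, 0, -0.17, 0.5], [-0.215, 0.009, 0, 0, 0, -0.2, 0.5], [-0.255, 0.011, 0, 0, 0, -0.23, 0.5], [-0.29, 0.012, 0, 0, 0, -0.26, 0.5], [-0.32, 0.013, 0, 0, 0, -0.28, 0.5], [-0.336, 0.0138, 0, 0.001, 0, -0.298, 0.5]]])

```text
time_s: 7.8
ee_pos: [0.5952, -0.129, 0.2177]
tool_rot: [0.542, 0.841, -0.002, -0.001]
contact_force: [-0.5, -0.6, -2.1]
finger_gap: 0.0364
```

```bash
python3 - <<'E'
from h import *
import pickle
i,im=snap('wrist','w5.png'); st(); pickle.dump((i,arm.get_state()),open('w5.pkl','wb'))
cv2.imwrite('pics/w5c.png',cv2.resize(im[150:270,200:344],(720,600),interpolation=cv2.INTER_CUBIC)[:,:,::-1])
E
```

```text
t 7.85 pos [ 0.5956 -0.1315  0.2174] yaw 24.27 tz [-0.0025 -0.0034 -1.    ] F [ 1.7 -3.1 -2.1] gap 0.0361
```

View pics/w5c.png

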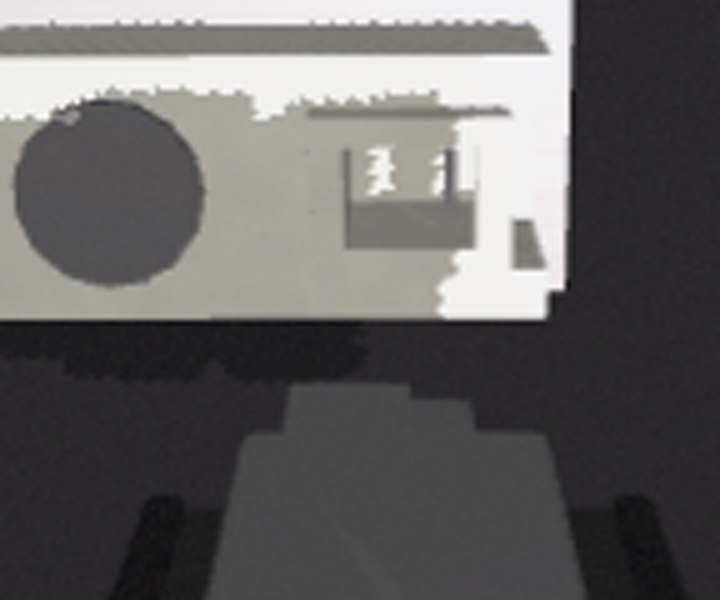

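```bash
python3 - <<'E'
from h import *
import pickle
i,s=pickle.load(open('w5.pkl','rb'))
q=lambda x,y,z:onz(i,200+x/5,150+y/5,z)
e=R.from_euler('z',24.67,degrees=True)
d=q(109.5,192.5,.055); m=d+e.apply([.062,0,0]); print('cam',ray(i,280,210)[0],'disc',d,'mouth',m)
L=lambda P:np.round(e.inv().apply(P-m)*1e3,2)
print('right/front',L(q(548,320,.05)))
for z in (.05,.055,.06,.065): print(z,'hole L,R,bottom',L(q(346,230,z)),L(q(476,230,z)),L(q(411,249,z)))
st()
for n in ('top','scene'): ii=arm.camera_info(n)
E
```

```text
cam [ 0.56106684 -0.05338104  0.37169042] disc [ 0.54041275 -0.14727851  0.055     ] mouth [ 0.59675381 -0.12140025  0.055     ]
right/front [ 25.78 -28.52  -5.  ]
0.05 hole L,R,bottom [-15.48  -9.22  -5.  ] [10.79 -9.33 -5.  ] [ -2.35 -13.26  -5.  ]
0.055 hole L,R,bottom [-15.31  -7.88   0.  ] [10.56 -7.99  0.  ] [ -2.38 -11.86   0.  ]
0.06 hole L,R,bottom [-15.13  -6.55   5.  ] [10.33 -6.65  5.  ] [ -2.41 -10.46   5.  ]
0.065 hole L,R,bottom [-14.95  -5.21  10.  ] [10.1  -5.32 10.  ] [-2.43 -9.06 10.  ]
t 7.85 pos [ 0.5956 -0.1315  0.2174] yaw 24.27 tz [-0.0025 -0.0034 -1.    ] F [ 1.7 -3.1 -2.1] gap 0.0361
```

The last picture was taken while the arm was still settling. I correct the position, settle, and repeat the view.

```bash
python3 - <<'E'
from h import *
go((.5960,-.1225,.2195),24.67)
E
```

```text
shift [ 0.0081  0.0041 -0.0021] turn [-0.0037  0.002  -0.007 ]
```

Emit:
send_rows(series=[[[0.004, 0.002, -0.001, -0.002, 0.001, -0.003, 0.5], [0.0081, 0.0041, -0.0021, -0.0037, 0.002, -0.007, 0.5], [0.0081, 0.0041, -0.0021, -0.0037, 0.002, -0.007, 0.5], [0.0081, 0.0041, -0.0021, -0.0037, 0.002, -0.007, 0.5], [0.0081, 0.0041, -0.0021, -0.0037, 0.002, -0.007, 0.5], [0.0081, 0.0041, -0.0021, -0.0037, 0.002, -0.007, 0.5], [0.0081, 0.0041, -0.0021, -0.0037, 0.002, -0.007, 0.5], [0.0081, 0.0041, -0.0021, -0.0037, 0.002, -0.007, 0.5], [0.0081, 0.0041, -0.0021, -0.0037, 0.002, -0.007, 0.5], [0.0081, 0.0041, -0.0021, -0.0037, 0.002, -0.007, 0.5]]])

```text
time_s: 8.68
ee_pos: [0.596, -0.1225, 0.2195]
tool_rot: [0.54, 0.842, -0.0, 0.0]
contact_force: [-0.3, -0.2, -2.2]
finger_gap: 0.0362
```

```bash
python3 - <<'E'
from h import *
import pickle
st(); i,im=snap('wrist','w6.png'); st(); pickle.dump((i,arm.get_state()),open('w6.pkl','wb'))
cv2.imwrite('pics/w6c.png',cv2.resize(im[150:270,200:344],(720,600),interpolation=cv2.INTER_CUBIC)[:,:,::-1])
E
```

```text
t 8.68 pos [ 0.596  -0.1225  0.2195] yaw 24.67 tz [ 2.e-04 -1.e-04 -1.e+00] F [-0.3 -0.2 -2.2] gap 0.0362
t 8.73 pos [ 0.596  -0.1225  0.2195] yaw 24.67 tz [ 1.e-04 -0.e+00 -1.e+00] F [-0.  -0.4 -2.4] gap 0.0366
```

View pics/w6c.png

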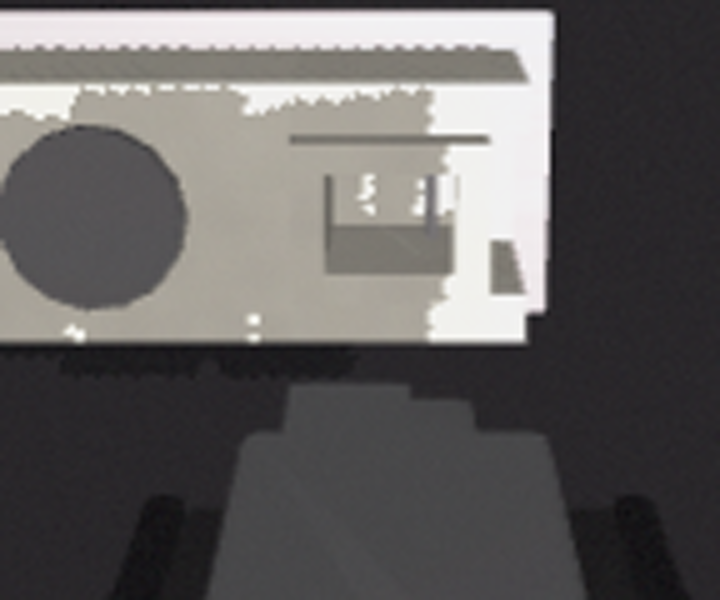

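```bash
python3 - <<'E'
from h import *
import pickle
i,s=pickle.load(open('w6.pkl','rb'))
q=lambda x,y,z:onz(i,200+x/5,150+y/5,z)
e=R.from_euler('z',24.67,degrees=True)
L=lambda P:np.round(e.inv().apply(P-s['ee_pos'])*1e3,2)[:2]
print('disc',L(q(93,217,.055)),'right/front',L(q(527,345,.05)))
for z in (.05,.055,.06,.065): print(z,'hole L,R,bottom',L(q(325,260,z)),L(q(454,260,z)),L(q(390,273,z)))
E
```

```text
disc [-60.76   0.67] right/front [ 27.01 -28.13]
0.05 hole L,R,bottom [-14.73  -9.74] [11.64 -9.75] [ -1.45 -12.52]
0.055 hole L,R,bottom [-14.51  -8.31] [11.46 -8.32] [ -1.43 -11.04]
0.06 hole L,R,bottom [-14.28  -6.87] [11.27 -6.89] [-1.41 -9.57]
0.065 hole L,R,bottom [-14.06  -5.44] [11.09 -5.46] [-1.39 -8.09]
```

The wash mouth sits about (+1.4, +0.3) mm further than the TCP, compared with the pump view. The rim reads about 4–5 mm above the block, so the shoulder should stop at TCP z ≈ 0.079. I correct and descend to just above the port.

Emit:
send_rows(series=[[[0.0003, 0.0014, 0.01, 0, 0, 0, 0.5], [0.0003, 0.0014, 0.025, 0, 0, 0, 0.5], [0.0003, 0.0014, 0.04, 0, 0, 0, 0.5], [0.0003, 0.0014, 0.055, 0, 0, 0, 0.5], [0.0003, 0.0014, 0.068, 0, 0, 0, 0.5], [0.0003, 0.0014, 0.078, 0, 0, 0, 0.5], [0.0003, 0.0014, 0.085, 0, 0, 0, 0.5], [0.0003, 0.0014, 0.086, 0, 0, 0, 0.5], [0.0003, 0.0014, 0.086, 0, 0, 0, 0.5], [0.0003, 0.0014, 0.086, 0, 0, 0, 0.5]]])

```text
time_s: 9.57
ee_pos: [0.5977, -0.1216, 0.1341]
tool_rot: [0.54, 0.842, 0.0, 0.001]
contact_force: [0.4, 0.5, -2.1]
finger_gap: 0.0364
```

Emit:
send_rows(series=[[[0, 0, 0.002, 0, 0, 0, 0.5], [0, 0, 0.004, 0, 0, 0, 0.5], [0, 0, 0.006, 0, 0, 0, 0.5], [0, 0, 0.008, 0, 0, 0, 0.5], [0, 0, 0.01, 0, 0, 0, 0.5], [0, 0, 0.012, 0, 0, 0, 0.5], [0, 0, 0.014, 0, 0, 0, 0.5], [0, 0, 0.016, 0, 0, 0, 0.5], [0, 0, 0.018, 0, 0, 0, 0.5], [0, 0, 0.02, 0, 0, 0, 0.5]]])

```text
time_s: 10.4
ee_pos: [0.5978, -0.1216, 0.1139]
tool_rot: [0.54, 0.842, 0.0, 0.001]
contact_force: [0.7, -0.4, -1.6]
finger_gap: 0.0364
```

```bash
python3 - <<'E'
from h import *
st(); go((.5971,-.1216,.10),24.67)
E
```

```text
t 10.4 pos [ 0.5978 -0.1216  0.1139] yaw 24.67 tz [ 1.4e-03 -1.0e-04 -1.0e+00] F [ 0.7 -0.4 -1.6] gap 0.0364
shift [ 0.0002 -0.0006  0.0139] turn [ 0.0012  0.0007 -0.    ]
```

Emit:
send_rows(series=[[[0, 0, 0.001, 0.001, 0, 0, 0.5], [0, 0, 0.002, 0.001, 0, 0, 0.5], [0, 0, 0.003, 0.001, 0, 0, 0.5], [0, 0, 0.004, 0.001, 0, 0, 0.5], [0, 0, 0.005, 0.001, 0, 0, 0.5], [0, 0, 0.006, 0.001, 0, 0, 0.5], [0, 0, 0.007, 0.001, 0, 0, 0.5], [0, 0, 0.008, 0.001, 0, 0, 0.5], [0, 0, 0.009, 0.001, 0, 0, 0.5], [0, 0, 0.01, 0.001, 0, 0, 0.5]]])

```text
time_s: 11.23
ee_pos: [0.5978, -0.1215, 0.1038]
tool_rot: [0.54, 0.842, -0.0, 0.0]
contact_force: [-0.8, -0.4, -1.4]
finger_gap: 0.0367
```

The tip is inside the port with no load. I continue.

Emit:
send_rows(series=[[[0, 0, 0.001, 0, 0, 0, 0.5], [0, 0, 0.0025, 0, 0, 0, 0.5], [0, 0, 0.004, 0, 0, 0, 0.5], [0, 0, 0.0055, 0, 0, 0, 0.5], [0, 0, 0.007, 0, 0, 0, 0.5], [0, 0, 0.0085, 0, 0, 0, 0.5], [0, 0, 0.0095, 0, 0, 0, 0.5], [0, 0, 0.0105, 0, 0, 0, 0.5], [0, 0, 0.0115, 0, 0, 0, 0.5], [0, 0, 0.012, 0, 0, 0, 0.5]]])

```text
time_s: 12.07
ee_pos: [0.5977, -0.1215, 0.0917]
tool_rot: [0.54, 0.842, -0.0, 0.0]
contact_force: [0.2, -0.0, -2.1]
finger_gap: 0.0362
```

Emit:
send_rows(series=[[[0, 0, 0.0005, 0, 0, 0, 0.5], [0, 0, 0.001, 0, 0, 0, 0.5], [0, 0, 0.0015, 0, 0, 0, 0.5], [0, 0, 0.002, 0, 0, 0, 0.5], [0, 0, 0.0025, 0, 0, 0, 0.5], [0, 0, 0.003, 0, 0, 0, 0.5], [0, 0, 0.0035, 0, 0, 0, 0.5], [0, 0, 0.004, 0, 0, 0, 0.5], [0, 0, 0.0045, 0, 0, 0, 0.5], [0, 0, 0.005, 0, 0, 0, 0.5]]])

```text
time_s: 12.9
ee_pos: [0.5977, -0.1215, 0.0866]
tool_rot: [0.54, 0.842, -0.0, 0.0]
contact_force: [-1.2, 0.3, -0.7]
finger_gap: 0.0362
```

Emit:
send_rows(series=[[[0, 0, 0.0005, 0, 0, 0, 0.5], [0, 0, 0.001, 0, 0, 0, 0.5], [0, 0, 0.0015, 0, 0, 0, 0.5], [0, 0, 0.002, 0, 0, 0, 0.5], [0, 0, 0.0025, 0, 0, 0, 0.5], [0, 0, 0.003, 0, 0, 0, 0.5], [0, 0, 0.003, 0, 0, 0, 0.5], [0, 0, 0.003, 0, 0, 0, 0.5], [0, 0, 0.003, 0, 0, 0, 0.5], [0, 0, 0.003, 0, 0, 0, 0.5]]])

```text
time_s: 13.73
ee_pos: [0.5977, -0.1216, 0.0837]
tool_rot: [0.54, 0.842, -0.0, 0.0]
contact_force: [-1.8, 0.4, 2.2]
finger_gap: 0.0367
```

The bar has been met (about 4 N up), so home is at most 4 mm further. I go in small steps.

Emit:
send_rows(series=[[[0, 0, 0.0003, 0, 0, 0, 0.5], [0, 0, 0.0006, 0, 0, 0, 0.5], [0, 0, 0.0009, 0, 0, 0, 0.5], [0, 0, 0.0012, 0, 0, 0, 0.5], [0, 0, 0.0015, 0, 0, 0, 0.5], [0, 0, 0.0015, 0, 0, 0, 0.5], [0, 0, 0.0015, 0, 0, 0, 0.5], [0, 0, 0.0015, 0, 0, 0, 0.5], [0, 0, 0.0015, 0, 0, 0, 0.5], [0, 0, 0.0015, 0, 0, 0, 0.5]]])

```text
time_s: 14.57
ee_pos: [0.5977, -0.1216, 0.0827]
tool_rot: [0.54, 0.842, -0.0, 0.0]
contact_force: [-3.9, -0.4, 6.6]
finger_gap: 0.0362
```

Emit:
send_rows(series=[[[0, 0, 0.0003, 0, 0, 0, 0.5], [0, 0, 0.0006, 0, 0, 0, 0.5], [0, 0, 0.0008, 0, 0, 0, 0.5], [0, 0, 0.0008, 0, 0, 0, 0.5], [0, 0, 0.0008, 0, 0, 0, 0.5], [0, 0, 0.0008, 0, 0, 0, 0.5], [0, 0, 0.0008, 0, 0, 0, 0.5], [0, 0, 0.0008, 0, 0, 0, 0.5], [0, 0, 0.0008, 0, 0, 0, 0.5], [0, 0, 0.0008, 0, 0, 0, 0.5]]])

```text
time_s: 15.4
ee_pos: [0.5977, -0.1216, 0.0828]
tool_rot: [0.54, 0.842, -0.0, 0.0]
contact_force: [-4.5, 0.0, 9.4]
finger_gap: 0.0365
```

It has stopped at z 0.0828, so the rim is at about 0.058, consistent with the camera. I relieve the side load and press slightly more to confirm.

Emit:
send_rows(series=[[[0, -0.0003, 0.0009, 0, 0, 0, 0.5], [0, -0.0005, 0.001, 0, 0, 0, 0.5], [0, -0.0005, 0.0012, 0, 0, 0, 0.5], [0, -0.0005, 0.0014, 0, 0, 0, 0.5], [0, -0.0005, 0.0014, 0, 0, 0, 0.5], [0, -0.0005, 0.0014, 0, 0, 0, 0.5], [0, -0.0005, 0.0014, 0, 0, 0, 0.5], [0, -0.0005, 0.0014, 0, 0, 0, 0.5], [0, -0.0005, 0.0014, 0, 0, 0, 0.5], [0, -0.0005, 0.0014, 0, 0, 0, 0.5]]])

```text
time_s: 16.23
ee_pos: [0.5977, -0.1216, 0.0827]
tool_rot: [0.54, 0.842, -0.0, 0.001]
contact_force: [-5.7, 0.0, 10.9]
finger_gap: 0.0363
```

The depth isn't changing as I press, so it is home. I let the button out with a weak grip while still pressing.

Emit:
send_rows(series=[[[0, 0, 0.0012, 0, 0, 0, 0.5], [0, 0, 0.0014, 0, 0, 0, 0.5], [0, 0, 0.0014, 0, 0, 0, 0.5], [0, 0, 0.0014, 0, 0, 0, 0.5], [0, 0, 0.0014, 0, 0, 0, 0.5], [0, 0, 0.0014, 0, 0, 0, 0.5], [0, 0, 0.0014, 0, 0, 0, 0.5], [0, 0, 0.0014, 0, 0, 0, 0.5], [0, 0, 0.0014, 0, 0, 0, 0.5], [0, 0, 0.0014, 0, 0, 0, 0.5]]], grip_force=5)

```text
time_s: 17.07
ee_pos: [0.5988, -0.1213, 0.0822]
tool_rot: [0.54, 0.842, 0.0, 0.002]
contact_force: [-1.8, 0.2, 6.0]
finger_gap: 0.0425
```

The gap sprang to 42.5 mm, so the button is out. I open fully and rise.

Emit:
send_rows(series=[[[0, 0, 0, 0, 0, 0, 0.0], [0, 0, 0, 0, 0, 0, -0.2], [0, 0, 0, 0, 0, 0, -0.5], [0, 0, 0, 0, 0, 0, -1], [0, 0, 0, 0, 0, 0, -1], [0, 0, 0, 0, 0, 0, -1], [0, 0, 0, 0, 0, 0, -1], [0, 0, 0, 0, 0, 0, -1], [0, 0, 0, 0, 0, 0, -1], [0, 0, 0, 0, 0, 0, -1]]])

```text
time_s: 17.9
ee_pos: [0.5988, -0.1213, 0.0822]
tool_rot: [0.54, 0.842, 0.0, 0.002]
contact_force: [-0.3, 0.4, -0.8]
finger_gap: 0.0858
```

Emit:
send_rows(series=[[[0, 0, -0.01, 0, 0, 0, -1], [0, 0, -0.025, 0, 0, 0, -1], [0, 0, -0.045, 0, 0, 0, -1], [0, 0, -0.065, 0, 0, 0, -1], [0, 0, -0.085, 0, 0, 0, -1], [0, 0, -0.1, 0, 0, 0, -1], [0, 0, -0.11, 0, 0, 0, -1], [0, 0, -0.115, 0, 0, 0, -1], [0, 0, -0.115, 0, 0, 0, -1], [0, 0, -0.115, 0, 0, 0, -1]]])

```text
time_s: 18.73
ee_pos: [0.598, -0.1212, 0.1968]
tool_rot: [0.54, 0.842, 0.0, 0.002]
contact_force: [0.1, 0.4, -1.0]
finger_gap: 0.0869
```

```bash
python3 - <<'E'
from h import *
st(); i,im=snap('wrist','w7.png'); cv2.imwrite('pics/w7c.png',cv2.resize(im[130:270,190:358],(720,600),interpolation=cv2.INTER_CUBIC)[:,:,::-1])
E
```

```text
t 18.73 pos [ 0.598  -0.1212  0.1968] yaw 24.66 tz [ 0.0028 -0.0017 -1.    ] F [ 0.1  0.4 -1. ] gap 0.0869
```

View pics/w7c.png

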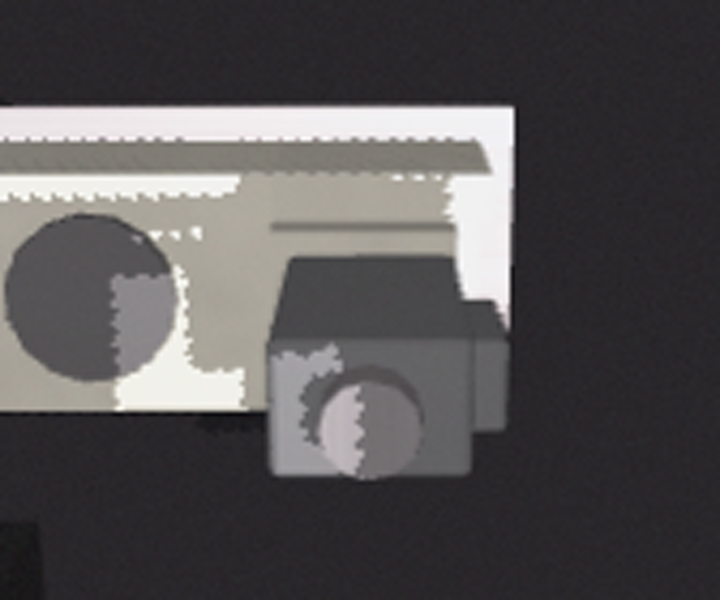

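```bash
python3 - <<'E'
from h import *
i=arm.camera_info('wrist'); e=R.from_euler('z',24.67,degrees=True); k=600/140
m=np.array([.5966,-.1232,0])
for z in (.122,.126,.130,.134,.138): print(z,np.round(1e3*e.inv().apply(onz(i,190+370/k,130+431/k,z)-m),2))
q=lambda x,y,z:onz(i,190+x/k,130+y/k,z)
z=.120; print('body w',np.linalg.norm(q(268,470,z)-q(472,470,z)),'button out',np.linalg.norm(q(472,400,.116-.008)-q(506,400,.108)), 'tilt',[np.degrees(np.arctan2(*(q(472,474,z)-q(268,474,z))[1::-1]))])
_,im=snap('scene','s2.png'); u,v=map(int,proj(arm.camera_info('scene'),(.5966,-.1232,.09))); print(u,v)
cv2.imwrite('pics/s2c.png',cv2.resize(im[v-50:v+50,u-70:u+70],(700,500),interpolation=cv2.INTER_CUBIC)[:,:,::-1])
E
```

```text
0.122 [ -0.44  -3.34 122.  ]
0.126 [ -0.4  -1.8 126. ]
0.13 [ -0.37  -0.26 130.  ]
0.134 [ -0.34   1.28 134.  ]
0.138 [ -0.31   2.82 138.  ]
body w 0.035942127172186346 button out 0.00620427703691404 tilt [np.float64(24.600779259118937)]
262 245
```

View pics/s2c.png

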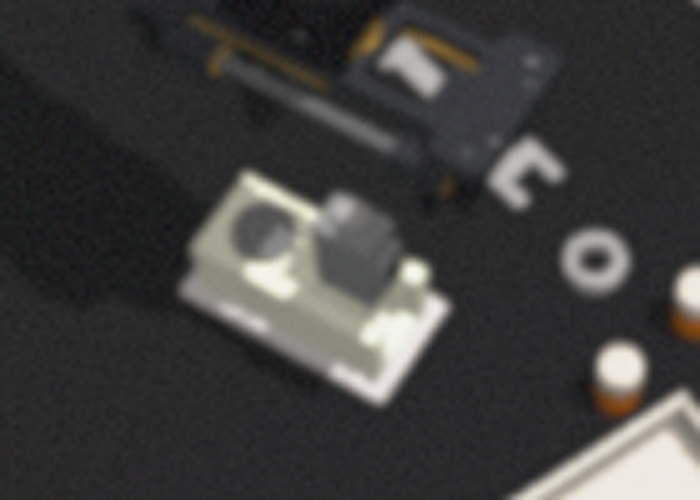

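```bash
python3 - <<'E'
from h import *
st(); print(arm.hand_in())
E
```

```text
t 18.83 pos [ 0.5977 -0.1212  0.196 ] yaw 24.66 tz [ 0.0014 -0.0013 -1.    ] F [-0.   0.2 -0.5] gap 0.0869
the job is handed in; nothing more can be done
None
```

I moved the filter cartridge from the pump block to the open port of the wash block, let go and handed the job in at 18.8 s of the 51 s limit. No verdict was reported.

- **Taking it off:** I squeezed the button fully in (finger gap about 36.5 mm) at 26 N and pulled the cartridge straight up. The wrist force read about 3 N or less after each move.
- **Plugging it in:** I lowered it by feel. The spring bar was met, then the shoulder stopped on the sleeve rim, about 8 mm above the block. The press at the stop was about 13 N net, with about 6 N sideways. Moving 0.5 mm to ease the side load did not lower it.
- **Clip caught:** when I weakened the grip to 5 N, the gap sprang to 42.5 mm, so the button came out.

**Last checks:**
- The cap sits within about 0.5 mm of the port axis and at the height expected when home.
- The cartridge lines up with the block, and its button is on the windowed side.
- The button measures about 6.2 mm out of the nominal 7 mm, within what the picture can resolve. I did not tug or push on the cartridge to test the clip.
- The gripper is open and clear, about 115 mm up.
- The wrench, collar and vials show nothing disturbed; I did not compare the beaker, bottle and jar before and after.

One disagreement: a wrist picture taken while the arm was still settling put the wash port about 2 mm off. I settled the arm, retook the picture and used that one.

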